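# Unlatch and tilt out the shelf bin

### The job

Open the tilt-out bin under the closet shelf: press its thumb paddle down until the latch bar has lifted out of its catch, keep it there while you swing the bin out, and leave the bin wide open with the latch bar dropped back to rest. Be gentle: only a light press on the paddle, never force the latch, the handle or the bin, do not let the bin swing fast, and leave the loose things on the shelf and beside the bin where they are.

Things in the scene. Friction and masses are not known exactly. Their poses are not given: they have to be found in the camera images.
- unit: Fixed pine shelf with the grey tilt-out bin hung beneath. Origin on the work surface under the shelf; x points away from the bin's front (the bin opens towards -x), y along the shelf, z up. Board 230 x 470 mm, top 240 mm up, front edge at x -130. Bin front panel 260 mm wide, front face at x -147 when shut, top edge 230 mm up. More than 25 N from the robot on it, bin, handle or latch is forcing it.
- paddle: Thumb paddle of the latch: flat steel plate on the latch bar, 36 mm (unit x) by 56 mm (unit y), 6 mm thick, centre 100 mm from the bar's pivot. Origin: centre of its top face, 201 mm above the work surface at rest. It lies in the 52 mm gap between panel and handle bar: panel face 20 mm behind this point, handle axis 38 mm in front. Pressed straight down; over 15 N on it is too hard.
- nose (a point): Centre of the latch bar's nose, a steel disc 18 mm across, 115 mm to the -y side of the bar's pivot. It lies behind the upstanding lip of a C-shaped steel keeper on the shelf edge; it must rise over the lip, and 2.5 mm higher it meets the keeper's hood, a hard stop. The keeper is fitted by hand and its height is not known: the lip's top is 6 to 28 mm above the resting disc's underside.
- pivot (a point): Pivot of the latch bar on the panel's face. How it feels: the paddle must go down 4 to 25 mm (unknown) to free the nose; under 2 mm further it is on the hard stop. Before the stop it resists with 1 to 3 N, at the stop the force climbs steeply. Keep it lightly on the stop (5 to 10 N) until the bin has swung 0.2 rad: any higher and the lip blocks the bin.
- handle (a point): Middle of the bin's steel handle, a round bar 12 mm thick along unit y, 116 mm long between its end legs, fixed to the panel; 52 mm clear between it and the panel's face; axis 12 mm higher than the resting paddle's top. Fingertips put down behind it onto the paddle can also pull the bin by this bar. Pulling the unlatched bin takes about 1 to 8 N.
- hinge (a point): Middle of the bin's hinge line (along unit y), 45 mm above the work surface, at unit x = -135 mm. The handle's axis is 168 mm above it and 70 mm in front of it when shut.
- bin (a joint): Tilt of the bin in rad: 0 shut, grows as the bin's top swings out (towards unit -x) and down about hinge; end stop at 0.62. The hinge is stiff and damped: the bin stays where it is left.
- latch (a joint): Angle of the latch bar in rad: 0 when it lies at rest with its nose in the catch; grows as the paddle is pressed and the nose lifts. It falls back to 0 by its own weight. Own end stop at 0.36.
- bottle: Small glass bottle with a twist cap, 38 mm across and 70 mm tall, standing on the work surface beside the bin; origin at the centre of its underside.
- nozzle: White plastic hand vacuum nozzle, 100 mm long, 64 mm wide, 30 mm tall, lying on the shelf; origin on its underside.
- pad_holder: Green scrubbing pad holder with a hoop grip, 90 by 60 mm, 44 mm tall, lying on the shelf; origin at the centre of its underside.
- drawer_pull: Loose U-shaped steel drawer pull, 102 by 40 mm, 12 mm thick, lying on the work surface beside the bin; origin at its middle on the underside.

How it is judged:
On the way, in this order (a step that is already met when the one before it is completed fails the run):
1. the latch bar is lifted with the bin still shut (value of joint latch above 0.035 rad and value of joint bin below 0.06 rad), for 0.1 s.
2. the bin is swung out past its catch (value of joint bin above 0.2 rad), for 0.1 s.
At the end, for the whole second after the job is handed in: The bin is open by more than 0.5 rad (its end stop is at 0.62) and still, and the latch bar has dropped back to within 0.03 rad of rest (value of joint bin above 0.5 rad and value of joint latch below 0.03 rad and velocity of joint bin between -0.05 and 0.05 rad/s); the robot touches nothing.
It fails at once if the thumb paddle is pressed with more than 15 N (contact force between any of the fingers, the arm and paddle above 15 N).
It fails at once if the robot pushes or pulls the unit, bin, handle or latch with more than 25 N (contact force between any of the fingers, the arm and unit above 25 N).
It fails at once if the bin swings faster than 1.5 rad/s (velocity of joint bin above 1.5 rad/s or velocity of joint bin below -1.5 rad/s).
It fails at once if a loose thing on the shelf or beside the bin is moved by more than 20 mm (distance of any of bottle, nozzle, pad_holder, drawer_pull from where it was at the start of the episode above 0.02 m).
It also fails if it takes over 51 s, if anything falls off the work surface, if the arm or the gripper's body presses on something with over 40 N, if the wrist force passes 120 N, or if a joint passes its speed limit or range.

### The arm

A 6-joint arm with a two-finger parallel gripper is mounted at the origin on the work surface. World frame = base frame: x ahead of the robot, y to its left, z up, the work surface at z = 0. Lengths are in m, angles in rad, forces in N, time in s.
With the tool pointing down it reaches from about 0.3 to 0.875 m from the base axis. Payload 6.4 kg.
Tool frame: the origin (TCP) lies between the finger pads; the fingertips stand ctrl.tip_extent ahead of it and the grasp point (between the pads) is the TCP (ctrl.tip_extent is the distance from the TCP to the fingertips, in m); z points along the fingers, y is the line along which they close (so a half turn about z gives the same grasp; the last joint's range is limited). The gripper opens to 85 mm and grips with 20 to 120 N. Pads are 22 mm wide; open, the fingers measure 114 mm over their backs; the gripper's body (76 mm by 85 mm) begins 54 mm behind the grasp point. The pads swing forward as they close: fully open they stand 13 mm farther back than shut.
Start: joints at [0.945, 0.181, 1.607, -0, 1.354, -0.206], TCP at [0.234, 0.525, 0.25] pointing down, gripper open.
Joint ranges: [-2.99, 2.99], [-0.89, 2.07], [0.3, 2.58], [-1.14, 4.28], [0, 2.63], [-3.12, 3.12]. Speed limits (rad/s): [2.57, 2.57, 3.01, 3.14, 3.14, 3.14].

### API

Orientations are given as a unit quaternion [w, x, y, z].
In Python, from bench import ctrl gives the robot as it stands.
- The arm moves only by the tool send_rows, never from a script. Its arguments are lists of equal length, an entry for each row: "dr": the turn, a rotation vector about the tool's x, y, z in units of 6 degrees (1.0 is 6 degrees), a list of three; "xyz": the shift along the tool's x, y, z in cm, a list of three; "jaw": the opening in per cent of the stroke, from 0 (shut) to 100 (fully open). In form: {"dr": [[wx, wy, wz], ...], "xyz": [[dx, dy, dz], ...], "jaw": [jaw, ...]}. A call has exactly 8 rows; each row is the pose to reach, as a shift and turn from the pose commanded when the call began, along the tool's axes at that moment; what a row does not reach only later rows make up. A row lasts 1/8 s, in which the tool goes at most 62.5 mm and 10.7 degrees, less where a joint would pass 70% of its speed; a pose out of reach is approached as far as the arm can. A call with a gripper value outside its range is refused whole. The fingers move at their own pace and stop on an object; the grip force is fixed at half the most. Time passes only in rows, so rows that repeat a pose let the fingers close, or fill a call up. It gives the time, the measured TCP pose, the force, the opening and the grip force at its end, in the units of the state.
- ctrl.get_obs(): the state, without advancing time (a new reading comes with each control period).
- ctrl.camera(name): name is "side" or "top"; returns the picture (400x640x3 uint8, red, green, blue); there is no depth.
- ctrl.calibration(name): a dict with "camera_matrix" (3x3 intrinsics, pixels), "world_from_camera" (4x4, takes a point from camera to world coordinates). Camera axes: x right, y up, looking along -z (the intrinsics and any distortion apply to the point x, -y, -z); pixel columns grow to the right and rows downward; lengths in m; the calibration is good to about 2 mm. A picture is of the moment at which its call begins. calibration takes no time and is no camera call.
- ctrl.hand_in(): hands the job in; it is judged then, once.
The state is a dict: "time_s": time; "q": joint angles; "dq": joint speeds; "joint_efforts": joint torques, N m; "eef_pos": TCP position; "eef_rot": TCP orientation; "wrist_force": force on the tool from outside, world axes, zero at the start; "torque": the same for the moment, N m; "opening": opening from 0.0 (shut) to 1.0 (fully open); "grasp_force": force on a finger pad.
Only numpy, scipy, OpenCV 4.12 (cv2) and the standard library are available. Lean on these libraries where they do the work, as an engineer would, in place of code of your own. Each camera call takes 0.05 s, during which the arm holds its last target. There are 200 camera calls.

## Working session

There is one attempt and no reset: what is moved stays moved. The work goes in short steps, Python scripts to look and compute and a tool call to move; the robot and the scene stay as the last step left them, time stands still between calls to the robot, and variables do not carry over. Pictures are saved under pics/ and viewed, at most 10 in all, crops included, and the job is handed in when it is done.

Besides the shell and the picture viewer there is one more tool, called after "Request:" by a JSON object that holds its "fn" and its "kwargs", one argument or row to a line. send_rows: Moves the arm, as the interface text tells. Its arguments: {"type":"object","properties":{"dr":{"type":"array","items":{"type":"array","items":{"type":"number"}}},"xyz":{"type":"array","items":{"type":"array","items":{"type":"number"}}},"jaw":{"type":"array","items":{"type":"number"}}},"required":["dr","xyz","jaw"]}

```bash
mkdir -p pics; python3 - <<'E'
from bench import ctrl
import cv2
for n in("side","top"):
    cv2.imwrite(f"pics/{n}0.png",ctrl.camera(n)[:,:,::-1]); c=ctrl.calibration(n); print(c)
o=ctrl.get_obs(); print(o, ctrl.tip_extent)
E
```

```text
{'camera_matrix': array([[432.1283883 ,   0.        , 323.0916354 ],
       [  0.        , 432.1283883 , 198.41153865],
       [  0.        ,   0.        ,   1.        ]]), 'world_from_camera': array([[ 0.90893728,  0.30935432, -0.27952266,  0.39251511],
       [-0.41656395,  0.70201   , -0.57763001, -0.54424575],
       [ 0.01753536,  0.64146851,  0.76694893,  0.89215589],
       [ 0.        ,  0.        ,  0.        ,  1.        ]])}
{'camera_matrix': array([[424.99917572,   0.        , 323.97838818],
       [  0.        , 424.99917572, 194.52284453],
       [  0.        ,   0.        ,   1.        ]]), 'world_from_camera': array([[ 0.02007959,  0.98054405, -0.1952695 ,  0.50421181],
       [-0.9997771 ,  0.02096698,  0.00247831,  0.01925627],
       [ 0.0065243 ,  0.19517621,  0.98074649,  0.99697133],
       [ 0.        ,  0.        ,  0.        ,  1.        ]])}
{'time_s': 0.1, 'q': array([ 9.44684879e-01,  1.81494103e-01,  1.60789713e+00, -1.00797420e-06,
        1.35376871e+00, -2.06298787e-01]), 'dq': array([-0.00048499, -0.00128055, -0.00463046,  0.00158198, -0.00210674,
       -0.00037463]), 'joint_efforts': array([ 5.20567919e-04, -4.45873868e+01, -3.52239382e+01, -3.45784283e-04,
        4.11417423e-03, -4.33700086e-05]), 'eef_pos': array([0.23407565, 0.52470137, 0.24946408]), 'eef_rot': array([-3.16371814e-04,  2.08368117e-01,  9.78050159e-01, -7.16944258e-04]), 'wrist_force': array([-0.00581243, -0.70882845, -1.03515255]), 'torque': array([-0.01738293, -0.03420661,  0.03761746]), 'grasp_force': 0.0, 'opening': 0.9991522201604366} 0.019
```

View pics/side0.png

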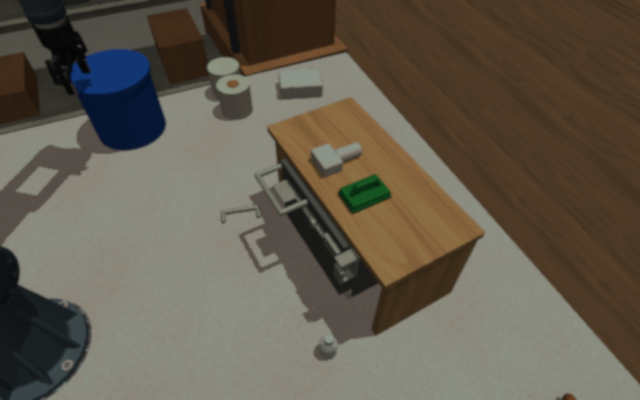

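View pics/top0.png

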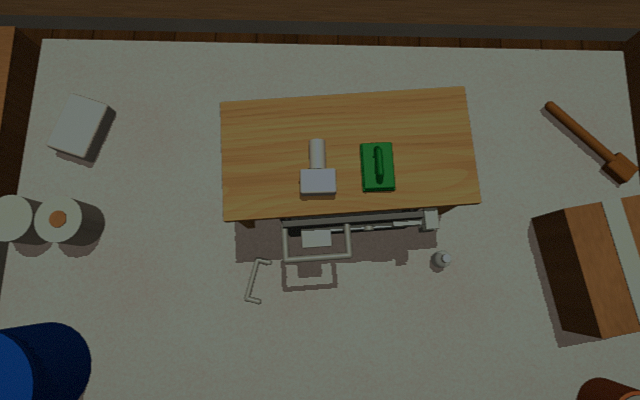

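The side view shows the shelf with the handle at about (280,190). In the top view the board corners are near (220,101), (465,87), (480,202) and (223,220), and the paddle is near (316,238). I'll enlarge both.

```bash
python3 - <<'E'
import cv2
t=cv2.imread("pics/top0.png");s=cv2.imread("pics/side0.png")
a=cv2.resize(t[190:310,215:455],None,fx=3.3,fy=3.3,interpolation=cv2.INTER_CUBIC)
cv2.imwrite("pics/topc.png",cv2.convertScaleAbs(a,alpha=1.7))
b=cv2.resize(s[140:290,210:370],None,fx=4,fy=4,interpolation=cv2.INTER_CUBIC)
cv2.imwrite("pics/sidec.png",cv2.convertScaleAbs(b,alpha=1.7))
E
```

```text
(no output)
```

View pics/topc.png

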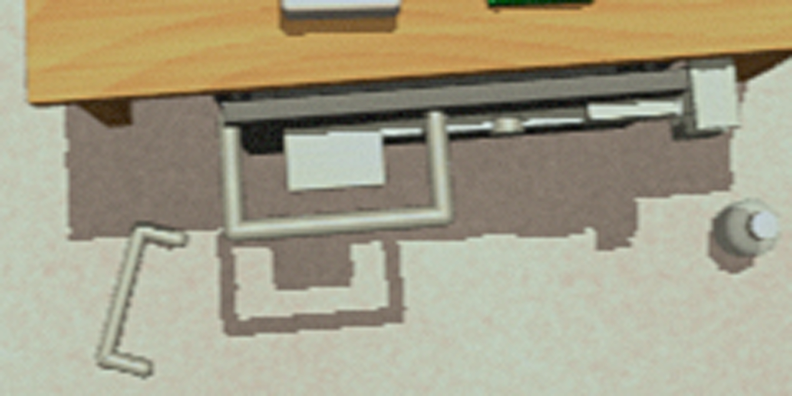

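View pics/sidec.png

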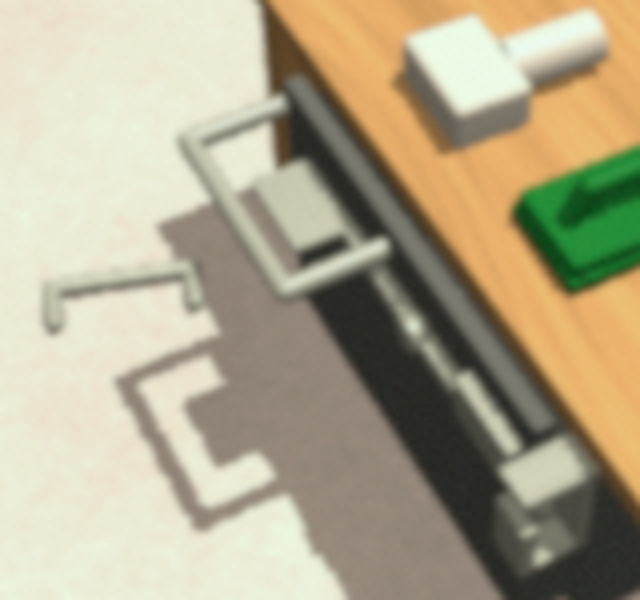

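```bash
cat >fit.py <<'E'
import numpy as np
from bench import ctrl
from scipy.optimize import least_squares
def proj(n,P):
    c=ctrl.calibration(n);T=np.linalg.inv(c["world_from_camera"]);K=c["camera_matrix"]
    p=np.atleast_2d(P)@T[:3,:3].T+T[:3,3]; p=p*[1,-1,-1]; p=p@K.T; return p[:,:2]/p[:,2:]
tc=lambda L:np.array(L)/3.3+[215,190]
sc=lambda L:np.array(L)/4+[210,140]
board_t=np.array([[220,101],[465,87],[480,202],[223,220]])
board_s=np.array([[352,99],[483,233],[380,278],[268,130]])
pt=tc([[284,137],[380,128],[384,183],[290,190]]); ps=sc([[305,158],[345,233],[300,252],[255,187]])
ht=tc([[233,229],[445,216]]); hs=sc([[187,138],[287,290]])
def pts(v):
    x,y,a,p,h=v; R=lambda q:np.c_[x+np.cos(a)*q[:,0]-np.sin(a)*q[:,1],y+np.sin(a)*q[:,0]+np.cos(a)*q[:,1],q[:,2]]
    B=np.array([[.1,.235,.24],[.1,-.235,.24],[-.13,-.235,.24],[-.13,.235,.24]])
    P=np.array([[-.149,p+.028,.201],[-.149,p-.028,.201],[-.185,p-.028,.201],[-.185,p+.028,.201]])
    H=np.array([[-.205,h+.061,.213],[-.205,h-.061,.213]])
    return R(B),R(P),R(H)
def f(v):
    B,P,H=pts(v)
    return np.concatenate([(proj("top",B)-board_t).ravel(),(proj("side",B)-board_s).ravel(),(proj("top",P)-pt).ravel(),(proj("side",P)-ps).ravel(),(proj("top",H)-ht).ravel(),(proj("side",H)-hs).ravel()])
r=least_squares(f,[.75,0,0,.06,.06],loss="soft_l1")
if __name__=="__main__":
    np.set_printoptions(precision=4,suppress=True)
    print(r.x); print(f(r.x).reshape(-1,2).round(1).tolist()); B,P,H=pts(r.x); print("paddle",P.mean(0),"handle",H.mean(0))
    from scipy.spatial.transform import Rotation as Ro
    q=ctrl.get_obs()["eef_rot"]; print(Ro.from_quat(q,scalar_first=True).as_matrix())
E
python3 fit.py
```

```text
[ 0.7521 -0.023   0.0799  0.0652  0.0655]
[[-0.6, -0.8], [0.3, 0.1], [1.1, 3.2], [-2.0, 0.4], [-0.1, -3.7], [1.4, -0.5], [2.0, 7.6], [-1.6, -5.9], [0.5, -2.7], [1.2, -1.7], [1.2, 0.8], [-0.3, 0.5], [0.8, -0.7], [2.7, -2.1], [-1.6, -0.5], [-1.8, -2.1], [-1.0, 0.3], [1.4, 0.2], [-0.3, -0.4], [-0.6, 1.1]]
paddle [0.5804 0.0287 0.201 ] handle [0.5425 0.0259 0.213 ]
[[-0.9132  0.4076 -0.0009]
 [ 0.4076  0.9132 -0.0013]
 [ 0.0003 -0.0015 -1.    ]]
```

Request:
{"fn": "send_rows", "kwargs": {
  "dr": [
    [0,0,0],
    [0,0,0],
    [0,0,0],
    [0,0,0],
    [0,0,0],
    [0,0,0],
    [0,0,0],
    [0,0,0]
  ],
  "xyz": [
    [-2.5,-1.5,-2],
    [-7,-4.3,-4],
    [-12,-7.4,-5],
    [-17,-10.5,-5],
    [-22,-13.6,-5],
    [-27,-16.7,-5],
    [-32,-19.8,-5],
    [-37,-22.9,-5]
  ],
  "jaw": [50,0,0,0,0,0,0,0]
}}

```text
time_s: 1.1
eef_pos: [0.4795, 0.1634, 0.3001]
eef_rot: [-0.0, 0.208, 0.978, 0.0]
wrist_force: [1.3, 0.4, -0.5]
opening: -0.002
grasp_force: 0.0
```

Request:
{"fn": "send_rows", "kwargs": {
  "dr": [
    [0,0,-0.6],
    [0,0,-1.4],
    [0,0,-2.4],
    [0,0,-3.4],
    [0,0,-4.2],
    [0,0,-4.77],
    [0,0,-4.77],
    [0,0,-4.77]
  ],
  "xyz": [
    [-4,-2.5,0],
    [-8,-5,0],
    [-11,-6.8,0],
    [-13,-8,0],
    [-14,-8.7,0],
    [-14,-8.7,0],
    [-14,-8.7,0],
    [-14,-8.7,0]
  ],
  "jaw": [0,0,0,0,0,0,0,0]
}}

```text
time_s: 2.1
eef_pos: [0.5711, 0.0289, 0.3001]
eef_rot: [-0.0, -0.039, 0.999, 0.0]
wrist_force: [0.2, -0.4, 0.4]
opening: -0.0
grasp_force: 0.0
```

```bash
python3 - <<'E'
from fit import *
import cv2
np.set_printoptions(precision=4,suppress=True)
from scipy.spatial.transform import Rotation as Ro
o=ctrl.get_obs(); print(o["time_s"],o["eef_pos"],o["wrist_force"],o["opening"]); R=Ro.from_quat(o["eef_rot"],scalar_first=True).as_matrix(); print(R)
g=lambda v:f(v)[np.r_[0:8,16:40]]
r=least_squares(g,[.75,0,0,.06,.06],loss="soft_l1"); print(r.x)
B,P,H=pts(r.x); print("paddle",P.mean(0),"handle",H.mean(0))
tip=o["eef_pos"]+R[:,2]*ctrl.tip_extent; print("tip px",proj("top",tip),proj("side",tip))
ims=[]
for n,(y,x) in (("top",(130,230)),("side",(90,190))):
    im=ctrl.camera(n)[:,:,::-1]; ims.append(cv2.resize(im[y:y+150,x:x+160],(400,375),interpolation=cv2.INTER_CUBIC))
cv2.imwrite("pics/c2.png",cv2.convertScaleAbs(np.hstack(ims),alpha=1.7))
E
```

```text
2.1 [0.5711 0.0289 0.3001] [ 0.1521 -0.3825  0.362 ] -2.8995893169339242e-05
[[-0.9969 -0.0787 -0.0005]
 [-0.0787  0.9969  0.0001]
 [ 0.0005  0.0001 -1.    ]]
[ 0.753  -0.0239  0.0883  0.0676  0.0683]
paddle [0.5807 0.0287 0.201 ] handle [0.5428 0.0261 0.213 ]
tip px [[316.2969 238.4833]] [[278.7627 165.0671]]
```

View pics/c2.png

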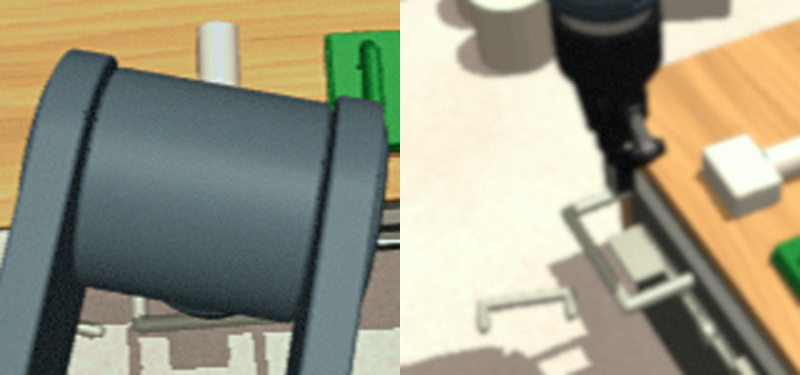

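The fingers (side crop near (620,180)) are above the paddle, as projected. I'll descend to just above it.

Request:
{"fn": "send_rows", "kwargs": {
  "dr": [
    [0,0,0],
    [0,0,0],
    [0,0,0],
    [0,0,0],
    [0,0,0],
    [0,0,0],
    [0,0,0],
    [0,0,0]
  ],
  "xyz": [
    [0,0,1.5],
    [0,0,3],
    [0,0,4.5],
    [0,0,5.2],
    [0,0,5.8],
    [0,0,6.3],
    [0,0,6.6],
    [0,0,6.8]
  ],
  "jaw": [0,0,0,0,0,0,0,0]
}}

```text
time_s: 3.2
eef_pos: [0.5714, 0.0286, 0.2324]
eef_rot: [0.0, -0.04, 0.999, -0.0]
wrist_force: [-0.1, -0.6, 0.2]
opening: 0.001
grasp_force: 0.0
```

```bash
python3 - <<'E'
from fit import *
import cv2
im=ctrl.camera("side")[:,:,::-1]; print(ctrl.get_obs()["wrist_force"])
cv2.imwrite("pics/c3.png",cv2.convertScaleAbs(cv2.resize(im[140:240,230:350],None,fx=5,fy=5,interpolation=cv2.INTER_CUBIC),alpha=1.7))
E
```

```text
[-0.23834344  0.00210617 -0.48933561]
```

View pics/c3.png

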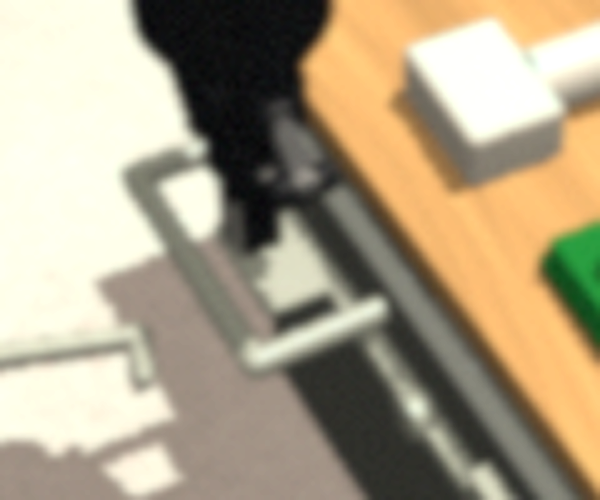

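The fingertips sit inside the handle gap at crop (250,245), just over the paddle. Now a slow press.

Request:
{"fn": "send_rows", "kwargs": {
  "dr": [
    [0,0,0],
    [0,0,0],
    [0,0,0],
    [0,0,0],
    [0,0,0],
    [0,0,0],
    [0,0,0],
    [0,0,0]
  ],
  "xyz": [
    [0,0,0.3],
    [0,0,0.6],
    [0,0,0.8],
    [0,0,1.0],
    [0,0,1.15],
    [0,0,1.3],
    [0,0,1.4],
    [0,0,1.5]
  ],
  "jaw": [0,0,0,0,0,0,0,0]
}}

```text
time_s: 4.25
eef_pos: [0.5713, 0.0288, 0.2174]
eef_rot: [0.0, -0.04, 0.999, 0.0]
wrist_force: [-0.6, 1.7, 1.4]
opening: 0.001
grasp_force: 0.9
```

Request:
{"fn": "send_rows", "kwargs": {
  "dr": [
    [0,0,0],
    [0,0,0],
    [0,0,0],
    [0,0,0],
    [0,0,0],
    [0,0,0],
    [0,0,0],
    [0,0,0]
  ],
  "xyz": [
    [0,0,0.03],
    [0,0,0.06],
    [0,0,0.09],
    [0,0,0.12],
    [0,0,0.15],
    [0,0,0.15],
    [0,0,0.15],
    [0,0,0.15]
  ],
  "jaw": [0,0,0,0,0,0,0,0]
}}

```text
time_s: 5.25
eef_pos: [0.5713, 0.0287, 0.2158]
eef_rot: [0.0, -0.04, 0.999, 0.0]
wrist_force: [-0.5, 2.3, 1.8]
opening: -0.002
grasp_force: 0.8
```

Request:
{"fn": "send_rows", "kwargs": {
  "dr": [
    [0,0,0],
    [0,0,0],
    [0,0,0],
    [0,0,0],
    [0,0,0],
    [0,0,0],
    [0,0,0],
    [0,0,0]
  ],
  "xyz": [
    [0,0,0.03],
    [0,0,0.06],
    [0,0,0.09],
    [0,0,0.12],
    [0,0,0.12],
    [0,0,0.12],
    [0,0,0.12],
    [0,0,0.12]
  ],
  "jaw": [0,0,0,0,0,0,0,0]
}}

```text
time_s: 6.25
eef_pos: [0.5713, 0.0287, 0.2146]
eef_rot: [0.0, -0.04, 0.999, -0.0]
wrist_force: [0.3, 1.0, 0.5]
opening: -0.003
grasp_force: 0.8
```

Request:
{"fn": "send_rows", "kwargs": {
  "dr": [
    [0,0,0],
    [0,0,0],
    [0,0,0],
    [0,0,0],
    [0,0,0],
    [0,0,0],
    [0,0,0],
    [0,0,0]
  ],
  "xyz": [
    [0,0,0.03],
    [0,0,0.06],
    [0,0,0.09],
    [0,0,0.12],
    [0,0,0.15],
    [0,0,0.15],
    [0,0,0.15],
    [0,0,0.15]
  ],
  "jaw": [0,0,0,0,0,0,0,0]
}}

```text
time_s: 7.25
eef_pos: [0.5713, 0.0287, 0.2131]
eef_rot: [-0.0, -0.04, 0.999, -0.0]
wrist_force: [-1.0, 1.7, 2.3]
opening: 0.001
grasp_force: 0.8
```

Request:
{"fn": "send_rows", "kwargs": {
  "dr": [
    [0,0,0],
    [0,0,0],
    [0,0,0],
    [0,0,0],
    [0,0,0],
    [0,0,0],
    [0,0,0],
    [0,0,0]
  ],
  "xyz": [
    [0,0,0.03],
    [0,0,0.06],
    [0,0,0.09],
    [0,0,0.12],
    [0,0,0.15],
    [0,0,0.15],
    [0,0,0.15],
    [0,0,0.15]
  ],
  "jaw": [0,0,0,0,0,0,0,0]
}}

```text
time_s: 8.25
eef_pos: [0.5713, 0.0287, 0.2116]
eef_rot: [-0.0, -0.04, 0.999, -0.0]
wrist_force: [0.4, 1.0, 0.4]
opening: -0.001
grasp_force: 0.7
```

Request:
{"fn": "send_rows", "kwargs": {
  "dr": [
    [0,0,0],
    [0,0,0],
    [0,0,0],
    [0,0,0],
    [0,0,0],
    [0,0,0],
    [0,0,0],
    [0,0,0]
  ],
  "xyz": [
    [0,0,0.03],
    [0,0,0.06],
    [0,0,0.09],
    [0,0,0.12],
    [0,0,0.15],
    [0,0,0.15],
    [0,0,0.15],
    [0,0,0.15]
  ],
  "jaw": [0,0,0,0,0,0,0,0]
}}

```text
time_s: 9.25
eef_pos: [0.5714, 0.0286, 0.2108]
eef_rot: [0.0, -0.04, 0.999, -0.0]
wrist_force: [-2.1, 0.9, 7.1]
opening: 0.001
grasp_force: 3.3
```

The force climbed to 7 N, so the paddle is on its stop. I'll slide forward towards the handle bar, holding the height.

Request:
{"fn": "send_rows", "kwargs": {
  "dr": [
    [0,0,0],
    [0,0,0],
    [0,0,0],
    [0,0,0],
    [0,0,0],
    [0,0,0],
    [0,0,0],
    [0,0,0]
  ],
  "xyz": [
    [0.15,0,0],
    [0.3,0,0],
    [0.45,0,0],
    [0.6,0,0],
    [0.7,0,0],
    [0.8,0,0],
    [0.9,0,0],
    [0.9,0,0]
  ],
  "jaw": [0,0,0,0,0,0,0,0]
}}

```text
time_s: 10.25
eef_pos: [0.5629, 0.0277, 0.2107]
eef_rot: [0.001, -0.04, 0.999, -0.0]
wrist_force: [3.2, 0.0, 5.1]
opening: -0.0
grasp_force: 2.7
```

Request:
{"fn": "send_rows", "kwargs": {
  "dr": [
    [0,0,0],
    [0,0,0],
    [0,0,0],
    [0,0,0],
    [0,0,0],
    [0,0,0],
    [0,0,0],
    [0,0,0]
  ],
  "xyz": [
    [0.08,0,0.01],
    [0.16,0,0.01],
    [0.24,0,0.01],
    [0.3,0,0.01],
    [0.36,0,0.01],
    [0.4,0,0.02],
    [0.4,0,0.02],
    [0.4,0,0.02]
  ],
  "jaw": [0,0,0,0,0,0,0,0]
}}

```text
time_s: 11.25
eef_pos: [0.5584, 0.0274, 0.2098]
eef_rot: [0.0, -0.04, 0.999, -0.0]
wrist_force: [5.4, -0.2, 2.3]
opening: 0.0
grasp_force: 3.1
```

Request:
{"fn": "send_rows", "kwargs": {
  "dr": [
    [0,0,0],
    [0,0,0],
    [0,0,0],
    [0,0,0],
    [0,0,0],
    [0,0,0],
    [0,0,0],
    [0,0,0]
  ],
  "xyz": [
    [0,0,0.01],
    [0,0,0.02],
    [0,0,0.03],
    [0,0,0.04],
    [0,0,0.05],
    [0,0,0.06],
    [0,0,0.06],
    [0,0,0.06]
  ],
  "jaw": [0,0,0,0,0,0,0,0]
}}

```text
time_s: 12.25
eef_pos: [0.5585, 0.0275, 0.2097]
eef_rot: [0.0, -0.04, 0.999, -0.0]
wrist_force: [3.6, -2.1, 7.0]
opening: -0.002
grasp_force: 3.3
```

Request:
{"fn": "send_rows", "kwargs": {
  "dr": [
    [0,-0.05,0],
    [0,-0.12,0],
    [0,-0.2,0],
    [0,-0.29,0],
    [0,-0.38,0],
    [0,-0.47,0],
    [0,-0.57,0],
    [0,-0.57,0]
  ],
  "xyz": [
    [0.15,0,0.02],
    [0.3,0,0.07],
    [0.45,0,0.12],
    [0.6,0,0.17],
    [0.75,0,0.23],
    [0.9,0,0.29],
    [1.05,0,0.35],
    [1.05,0,0.35]
  ],
  "jaw": [0,0,0,0,0,0,0,0]
}}

```text
time_s: 13.25
eef_pos: [0.5473, 0.0268, 0.2055]
eef_rot: [0.029, -0.04, 0.999, 0.001]
wrist_force: [3.2, -2.1, 1.2]
opening: -0.003
grasp_force: 1.7
```

```bash
python3 - <<'E'
from fit import *
import cv2
im=ctrl.camera("side")[:,:,::-1]; print(ctrl.get_obs()["wrist_force"])
cv2.imwrite("pics/c4.png",cv2.convertScaleAbs(cv2.resize(im[150:290,230:370],None,fx=4.2,fy=4.2,interpolation=cv2.INTER_CUBIC),alpha=1.7))
E
```

```text
[ 2.27714296 -2.33861506  2.18933567]
```

View pics/c4.png

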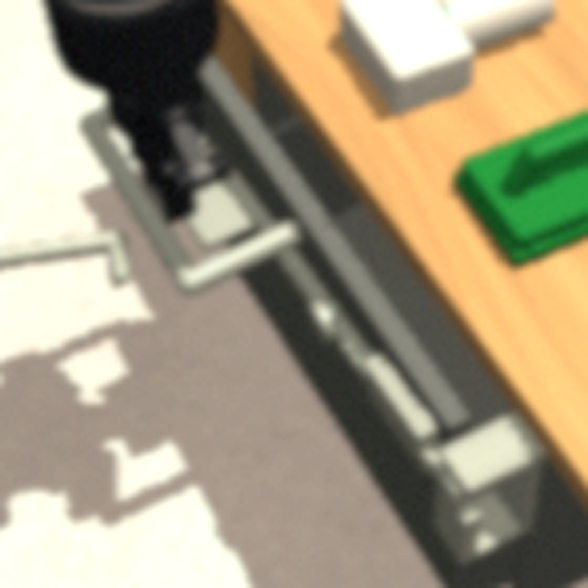

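The bin has started to move: a gap has opened behind the panel. I'll restore the press on the paddle.

Request:
{"fn": "send_rows", "kwargs": {
  "dr": [
    [0,0,0],
    [0,0,0],
    [0,0,0],
    [0,0,0],
    [0,0,0],
    [0,0,0],
    [0,0,0],
    [0,0,0]
  ],
  "xyz": [
    [0,0,0.01],
    [0,0,0.02],
    [0,0,0.03],
    [0,0,0.04],
    [0,0,0.05],
    [0,0,0.06],
    [0,0,0.06],
    [0,0,0.06]
  ],
  "jaw": [0,0,0,0,0,0,0,0]
}}

```text
time_s: 14.3
eef_pos: [0.5478, 0.0269, 0.2051]
eef_rot: [0.03, -0.04, 0.999, 0.001]
wrist_force: [-1.0, 0.7, 1.8]
opening: 0.003
grasp_force: 0.7
```

Request:
{"fn": "send_rows", "kwargs": {
  "dr": [
    [0,-0.05,0],
    [0,-0.1,0],
    [0,-0.15,0],
    [0,-0.2,0],
    [0,-0.25,0],
    [0,-0.29,0],
    [0,-0.29,0],
    [0,-0.29,0]
  ],
  "xyz": [
    [0.09,0,0.05],
    [0.18,0,0.09],
    [0.27,0,0.13],
    [0.36,0,0.17],
    [0.45,0,0.2],
    [0.52,0,0.22],
    [0.52,0,0.22],
    [0.52,0,0.22]
  ],
  "jaw": [0,0,0,0,0,0,0,0]
}}

```text
time_s: 15.3
eef_pos: [0.5427, 0.0263, 0.2026]
eef_rot: [0.045, -0.04, 0.998, 0.002]
wrist_force: [2.8, 0.8, 2.9]
opening: -0.0
grasp_force: 1.4
```

Request:
{"fn": "send_rows", "kwargs": {
  "dr": [
    [0,-0.07,0],
    [0,-0.14,0],
    [0,-0.21,0],
    [0,-0.28,0],
    [0,-0.35,0],
    [0,-0.42,0],
    [0,-0.48,0],
    [0,-0.48,0]
  ],
  "xyz": [
    [0.12,0,0.05],
    [0.24,0,0.1],
    [0.36,0,0.15],
    [0.48,0,0.2],
    [0.6,0,0.25],
    [0.72,0,0.3],
    [0.82,0,0.32],
    [0.82,0,0.32]
  ],
  "jaw": [0,0,0,0,0,0,0,0]
}}

```text
time_s: 16.3
eef_pos: [0.5347, 0.0257, 0.1985]
eef_rot: [0.07, -0.04, 0.997, 0.003]
wrist_force: [1.7, 0.1, 1.2]
opening: -0.0
grasp_force: 1.4
```

Request:
{"fn": "send_rows", "kwargs": {
  "dr": [
    [0,-0.12,0],
    [0,-0.26,0],
    [0,-0.4,0],
    [0,-0.54,0],
    [0,-0.68,0],
    [0,-0.82,0],
    [0,-0.95,0],
    [0,-0.95,0]
  ],
  "xyz": [
    [0.2,0,0.07],
    [0.44,0,0.15],
    [0.68,0,0.24],
    [0.92,0,0.33],
    [1.16,0,0.42],
    [1.4,0,0.52],
    [1.62,0,0.62],
    [1.62,0,0.62]
  ],
  "jaw": [0,0,0,0,0,0,0,0]
}}

```text
time_s: 17.3
eef_pos: [0.5191, 0.0247, 0.19]
eef_rot: [0.119, -0.04, 0.992, 0.005]
wrist_force: [0.1, -0.5, 1.3]
opening: -0.001
grasp_force: 0.8
```

Request:
{"fn": "send_rows", "kwargs": {
  "dr": [
    [0,-0.12,0],
    [0,-0.26,0],
    [0,-0.4,0],
    [0,-0.54,0],
    [0,-0.68,0],
    [0,-0.82,0],
    [0,-0.95,0],
    [0,-0.95,0]
  ],
  "xyz": [
    [0.2,0,0.07],
    [0.44,0,0.15],
    [0.68,0,0.24],
    [0.92,0,0.33],
    [1.16,0,0.42],
    [1.4,0,0.52],
    [1.62,0,0.62],
    [1.62,0,0.62]
  ],
  "jaw": [0,0,0,0,0,0,0,0]
}}

```text
time_s: 18.3
eef_pos: [0.5049, 0.0235, 0.18]
eef_rot: [0.168, -0.039, 0.985, 0.007]
wrist_force: [-1.4, -1.3, 0.1]
opening: 0.003
grasp_force: 0.6
```

```bash
python3 - <<'E'
from fit import *
import cv2
im=ctrl.camera("side")[:,:,::-1]; print(ctrl.get_obs()["wrist_force"])
cv2.imwrite("pics/c5.png",cv2.convertScaleAbs(cv2.resize(im[150:290,230:370],None,fx=4.2,fy=4.2,interpolation=cv2.INTER_CUBIC),alpha=1.7))
E
```

```text
[-0.65156305 -1.11169167  1.20478094]
```

View pics/c5.png

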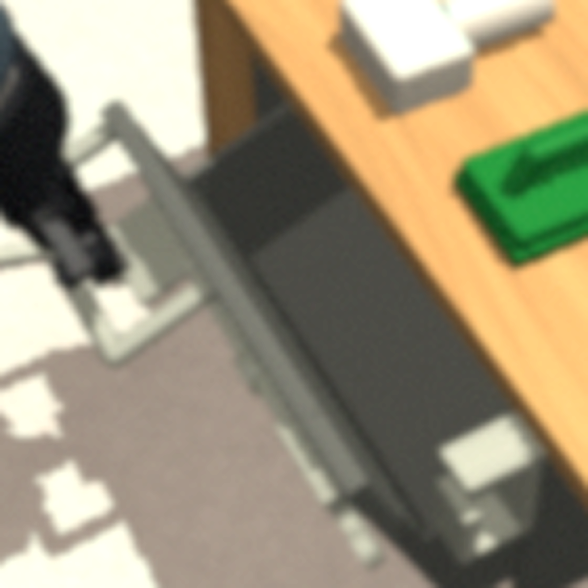

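The nose is clear of the keeper and the bin is well out. I'll keep pulling by the handle and ease up off the paddle slightly.

Request:
{"fn": "send_rows", "kwargs": {
  "dr": [
    [0,-0.12,0],
    [0,-0.26,0],
    [0,-0.4,0],
    [0,-0.54,0],
    [0,-0.68,0],
    [0,-0.82,0],
    [0,-0.95,0],
    [0,-0.95,0]
  ],
  "xyz": [
    [0.2,0,0.0],
    [0.44,0,0.05],
    [0.68,0,0.1],
    [0.92,0,0.15],
    [1.16,0,0.22],
    [1.4,0,0.3],
    [1.62,0,0.4],
    [1.62,0,0.4]
  ],
  "jaw": [0,0,0,0,0,0,0,0]
}}

```text
time_s: 19.35
eef_pos: [0.491, 0.0223, 0.1708]
eef_rot: [0.217, -0.039, 0.975, 0.009]
wrist_force: [-1.8, 0.5, 1.7]
opening: 0.001
grasp_force: 0.6
```

Request:
{"fn": "send_rows", "kwargs": {
  "dr": [
    [0,-0.12,0],
    [0,-0.26,0],
    [0,-0.4,0],
    [0,-0.54,0],
    [0,-0.68,0],
    [0,-0.82,0],
    [0,-0.95,0],
    [0,-0.95,0]
  ],
  "xyz": [
    [0.2,0,0.0],
    [0.44,0,0.05],
    [0.68,0,0.1],
    [0.92,0,0.15],
    [1.16,0,0.22],
    [1.4,0,0.3],
    [1.62,0,0.4],
    [1.62,0,0.4]
  ],
  "jaw": [0,0,0,0,0,0,0,0]
}}

```text
time_s: 20.35
eef_pos: [0.4781, 0.0214, 0.1602]
eef_rot: [0.265, -0.038, 0.963, 0.011]
wrist_force: [-1.0, -0.7, 0.7]
opening: 0.003
grasp_force: 0.6
```

```bash
python3 - <<'E'
from fit import *
import cv2
im=ctrl.camera("side")[:,:,::-1]; print(ctrl.get_obs()["wrist_force"])
cv2.imwrite("pics/c6.png",cv2.convertScaleAbs(cv2.resize(im[150:300,210:360],None,fx=4,fy=4,interpolation=cv2.INTER_CUBIC),alpha=1.7))
x,y,a,p,h=r.x
for th in (.4,.45,.5,.55,.6):
    c,s=np.cos(th),np.sin(th); out=[]
    for hy in (p+.061,p-.061):
        X=-.135-.07*c-.168*s; Z=.045+.168*c-.07*s
        out.append([x+np.cos(a)*X-np.sin(a)*hy,y+np.sin(a)*X+np.cos(a)*hy,Z])
    print(th,((proj("side",np.array(out))-[210,150])*4).round().tolist(),out[0][0].round(3),out[0][2].round(3))
E
```

```text
[-1.49748023 -0.54429634  0.1972257 ]
0.4 [[92.0, 186.0], [182.0, 349.0]] 0.478 0.172
0.45 [[83.0, 198.0], [172.0, 361.0]] 0.472 0.166
0.5 [[74.0, 210.0], [163.0, 374.0]] 0.466 0.159
0.55 [[67.0, 222.0], [154.0, 386.0]] 0.46 0.152
0.6 [[60.0, 234.0], [146.0, 398.0]] 0.455 0.144
```

View pics/c6.png

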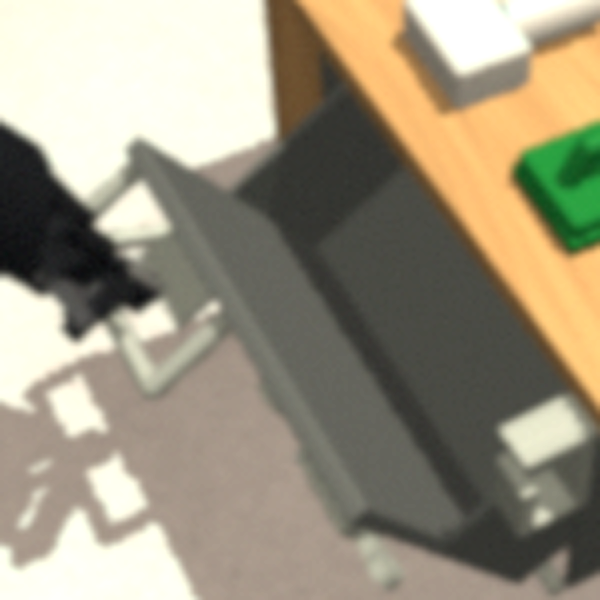

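The handle's right corner is at crop (153,388), which puts the bin at about 0.55 rad. A small extra pull for margin.

Request:
{"fn": "send_rows", "kwargs": {
  "dr": [
    [0,-0.06,0],
    [0,-0.12,0],
    [0,-0.18,0],
    [0,-0.24,0],
    [0,-0.3,0],
    [0,-0.33,0],
    [0,-0.33,0],
    [0,-0.33,0]
  ],
  "xyz": [
    [0.1,0,0],
    [0.2,0,0.03],
    [0.3,0,0.06],
    [0.4,0,0.09],
    [0.5,0,0.12],
    [0.55,0,0.14],
    [0.55,0,0.14],
    [0.55,0,0.14]
  ],
  "jaw": [0,0,0,0,0,0,0,0]
}}

```text
time_s: 21.4
eef_pos: [0.4747, 0.021, 0.1566]
eef_rot: [0.282, -0.038, 0.959, 0.011]
wrist_force: [-2.2, -0.4, 0.8]
opening: -0.001
grasp_force: 0.7
```

Request:
{"fn": "send_rows", "kwargs": {
  "dr": [
    [0,0,0],
    [0,0,0],
    [0,0,0],
    [0,0,0],
    [0,0,0],
    [0,0,0],
    [0,0,0],
    [0,0,0]
  ],
  "xyz": [
    [-0.2,0,0],
    [-0.5,0,-0.1],
    [-0.7,0,-0.6],
    [-0.7,0,-1.4],
    [-0.7,0,-2.2],
    [-0.7,0,-3.2],
    [-0.7,0,-4.5],
    [-0.7,0,-6]
  ],
  "jaw": [0,0,0,0,0,0,0,0]
}}

```text
time_s: 22.4
eef_pos: [0.4477, 0.0188, 0.2117]
eef_rot: [0.282, -0.038, 0.958, 0.011]
wrist_force: [-0.6, 0.9, -0.9]
opening: -0.007
grasp_force: 0.0
```

Request:
{"fn": "send_rows", "kwargs": {
  "dr": [
    [0,0,0],
    [0,0,0],
    [0,0,0],
    [0,0,0],
    [0,0,0],
    [0,0,0],
    [0,0,0],
    [0,0,0]
  ],
  "xyz": [
    [0,0,-1.5],
    [0,0,-3],
    [0,0,-5],
    [0,0,-7],
    [0,0,-9],
    [0,0,-10],
    [0,0,-10],
    [0,0,-10]
  ],
  "jaw": [0,0,0,0,0,0,0,0]
}}

```text
time_s: 23.4
eef_pos: [0.3941, 0.0146, 0.2943]
eef_rot: [0.282, -0.038, 0.959, 0.011]
wrist_force: [0.2, 0.2, -0.1]
opening: -0.003
grasp_force: 0.0
```

```bash
python3 - <<'E'
from fit import *
import cv2
im=ctrl.camera("side")[:,:,::-1]; print(ctrl.get_obs()["wrist_force"])
cv2.imwrite("pics/c7.png",cv2.convertScaleAbs(cv2.resize(im[150:300,210:360],None,fx=4,fy=4,interpolation=cv2.INTER_CUBIC),alpha=1.7))
E
```

```text
[0.36557765 0.02583273 0.11862302]
```

View pics/c7.png

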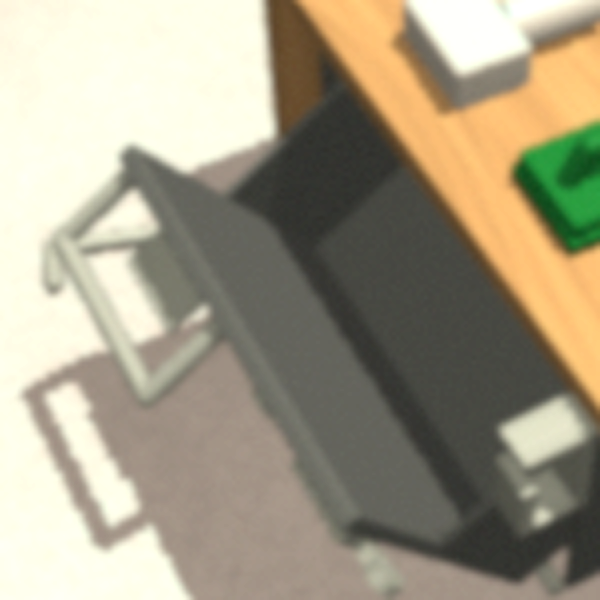

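The bin is open at about 0.59 rad (handle corners at (60,238) and (146,395)), the latch is released, and the fingers are clear. Handing in.

```bash
python3 -c "
from bench import ctrl
print(ctrl.hand_in())"
```

```text
the job is handed in; nothing more can be done
None
```

I handed the job in at about 23.5 s with the bin open about 0.59 rad, fingers withdrawn, the latch bar apparently dropped back, and no loose things touched as far as I could see; peak force read was about 7 N at the wrist, and the judge returned no verdict.

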